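# Release the torch holder's ratchet clamp

### The arm

A 6-joint arm with a two-finger parallel gripper is mounted at the origin on the work surface. World frame = base frame: x ahead of the robot, y to its left, z up, the work surface at z = 0. Lengths are in m, angles in rad, forces in N, time in s.
With the tool pointing down it reaches from about 0.3 to 0.875 m from the base axis. Payload 6.4 kg.
Tool frame: the origin (TCP) lies at the centre of the arm's flange, where the gripper is bolted on; the fingertips stand 173 mm ahead of it and the grasp point (between the pads) lies ctrl.grip_point_offset ahead of it (ctrl.grip_point_offset is the distance from the TCP to the grasp point, in m); z points along the fingers, y is the direction in which the jaws open and shut (so a half turn about z gives the same grasp; the last joint's range is limited). The gripper opens to 85 mm and grips with 20 to 120 N. Pads are 22 mm wide; open, the fingers measure 114 mm over their backs; the gripper's body (76 mm by 85 mm) begins 54 mm behind the grasp point. The pads swing forward as they close: fully open they stand 13 mm farther back than shut.
Start: joints at [-1.381, 0.181, 1.607, -0, 1.354, -0.206], TCP at [0.222, -0.531, 0.405] pointing down, gripper open.
Joint ranges: [-2.99, 2.99], [-0.89, 2.07], [0.3, 2.58], [-1.14, 4.28], [0, 2.63], [-3.12, 3.12]. Speed limits (rad/s): [2.57, 2.57, 3.01, 3.14, 3.14, 3.14].

### API

Orientations are given as a unit quaternion [w, x, y, z].
In Python, from bench import ctrl, cams, boxes_of, landmark_of gives the robot as it stands.
- The arm moves only by the shell command python3 -m handwheel 'ROWS'. ROWS is JSON, a list of rows, each an object with "offset": the shift along the tool's x, y, z in m, a list of three; "spin": the turn about the tool's z in degrees; "grip": the opening, from 0 (shut) to 1 (fully open). A call has 1 to 20 rows; each row is the pose to reach, as a shift and turn from the pose commanded when the call began, along the tool's axes at that moment; what a row does not reach only later rows make up. A row lasts 1/8 s, in which the tool goes at most 62.5 mm and 10.7 degrees, less where a joint would pass 70% of its speed; a pose out of reach is approached as far as the arm can. A call with a gripper value outside its range is refused whole. The fingers move at their own pace and stop on an object; the grip force is fixed at half the most. Time passes only in rows, so rows that repeat a pose let the fingers close. It gives the time, the measured TCP pose, the force and the opening at its end, in the units of the state.
- ctrl.get_obs(): the state, without advancing time (a new reading comes with each control period).
- cams.camera(name): name is "side" or "top" or "wrist"; returns a dict with "color" (480x640x3 uint8, red, green, blue), "camera_matrix" (3x3 intrinsics, pixels), "view" (4x4, takes a point from world to camera coordinates); the wrist camera has in their place "tool_from_camera" (4x4, takes a point from camera to tool coordinates, whose origin is the TCP and whose axes are the flange's). Camera axes: x right, y up, looking along -z (the intrinsics and any distortion apply to the point x, -y, -z); pixel columns grow to the right and rows downward; lengths in m; the calibration is good to about 2 mm. A picture is of the moment at which its call begins: read the wrist's pose just before it. There is no depth.
- ctrl.hand_in(): hands the job in, once; it reports no verdict.
Trained networks look in a picture, given as the dict that the camera call returned (one of the last four; its "shot" number tells which), for a name from the list of things; names that differ only in an ending like _2 or _b are one class to them, and where a whole thing is asked for, a point or a joint stands for the part that bears it (a point fixed in the world has none). Each returns a list of dicts, best first, with "confidence" (0 to 1); they miss things now and then, are a little off and sometimes report something else, mostly with a low value. They report only what shows in the picture. A call takes as long as a camera call. They do not tell look-alikes from the thing itself.
- boxes_of(picture, thing): "uv" ([column, row] in pixels, amid what is visible of it).
- landmark_of(picture, thing): "uv" ([column, row] in pixels: a listed point, or the origin of a listed thing).
The state is a dict: "time_s": time; "q": joint angles; "dq": joint speeds; "joint_efforts": joint torques, N m; "eef_pos": TCP position; "eef_rot": TCP orientation; "wrist_force": force on the tool from outside, world axes, zero at the start; "torque": the same for the moment, N m; "opening": opening from 0.0 (shut) to 1.0 (fully open).
Only numpy, scipy, OpenCV 4.12 (cv2) and the standard library are available. Lean on these libraries where they do the work, as an engineer would, in place of code of your own. Each camera call takes 0.05 s, during which the arm holds its last target.

### The job

Two ratchet clamp holders stand on the shelf; open the one that holds the grey torch so the torch is free to be taken. First lift that holder's red pawl lever well up by its tab (it stays up), then pull the toothed bar back by its black knob, nearly as far as it goes, and let go. Leave the torch lying in its cradle and the bar of the other holder, with the blue screwdriver tester, where it is.

Things in the scene. Friction and masses are not known exactly. Their poses are not given: they have to be found in the camera images.
- clamp_tab (a point): Upright red tab ending the torch holder's pawl lever: 12 x 12 mm, point 50 mm above shelf, 11 below its top, free 25 mm down both sides. x: hinge to tab, level, to the torch; z up. Hinge axis (along y) 60 mm behind (-x) and 20 below. Swings up 0-1.2 rad, about 1 N, stays where left; clear of the teeth by 0.15 rad. Pinched across y it pivots between the fingers, so lead it up and back in an arc.
- clamp_knob (a point): Upright round black knob on the near end of the torch holder's toothed aluminium bar: 22 mm across, 40 tall; point on its axis, 44 mm above shelf, 14 below its top, 26 above the bar. x along the bar to the torch: pull along -x. The bar (0.15 kg, 24 mm wide, loose in its guide) slides 60 mm until its black jaw plate meets the guide; at most 3 mm while the pawl is down.
- torch_mid (a point): Middle of the barrel of the grey plastic torch (32 mm thick, 42 mm head, 155 mm long, lying along its y) in the shallow cradle at the far end of its holder, between fence and black jaw plate.
- spare_knob (a point): The same black knob on the other, like holder, which clamps the blue screwdriver tester: not to be moved. Same height and axes as the torch holder's knob.
There are look-alikes about, which are no part of the job. Leave any yellow look-alike of the part that bears clamp_knob alone.

How it is judged:
By the outcome, as a careful person would: the job done as asked, in the order asked, and still so for the second after the job is handed in, with the robot touching nothing.
It also fails if it takes over 42 s, if anything falls off the work surface, if the arm or the gripper's body presses on something with over 40 N, if the wrist force passes 120 N, or if a joint passes its speed limit or range.

## Working session

There is one attempt and no reset: what is moved stays moved. The work goes in short steps, Python scripts to look and compute and a shell command to move; the robot and the scene stay as the last step left them, time stands still between calls to the robot, and variables do not carry over. Pictures are saved under pics/ and viewed, and the job is handed in when it is done.

```bash
ls; mkdir -p pics
cat > h.py <<'E'
import numpy as np,cv2
from bench import ctrl,cams,boxes_of,landmark_of
def shot(n,f):
    p=cams.camera(n); cv2.imwrite('pics/'+f,p['color'][:,:,::-1].copy()); return p
def ray(p,uv,T_world_tool=None):
    K=np.array(p['camera_matrix']); d=np.linalg.inv(K)@[uv[0],uv[1],1.]
    dc=np.array([d[0],-d[1],-d[2]])
    if 'view' in p: M=np.linalg.inv(np.array(p['view']))
    else: M=T_world_tool@np.array(p['tool_from_camera'])
    return M[:3,3],M[:3,:3]@dc
def onz(p,uv,z,T=None):
    o,d=ray(p,uv,T); return o+d*(z-o[2])/d[2]
def tri(r):
    A=0;b=0
    for o,d in r:
        d=d/np.linalg.norm(d);P=np.eye(3)-np.outer(d,d);A=A+P;b=b+P@o
    x=np.linalg.solve(A,b)
    return x,[float(np.linalg.norm((np.eye(3)-np.outer(d,d)/(d@d))@(x-o))) for o,d in r]
def toolT():
    from scipy.spatial.transform import Rotation as R
    s=ctrl.get_obs();w,x,y,z=s['eef_rot'];T=np.eye(4);T[:3,:3]=R.from_quat([x,y,z,w]).as_matrix();T[:3,3]=s['eef_pos'];return T
E
python3 - <<'E'
from h import *
np.set_printoptions(precision=4,suppress=True)
print(ctrl.grip_point_offset,ctrl.get_obs()); print(toolT())
for n in ['top','side']:
    p=shot(n,n+'1.png'); print(n,[k for k in p if k!='color'])
    for t in ['clamp_tab','clamp_knob','torch_mid','spare_knob']:
        for r in landmark_of(p,t): print(t,np.round(r['uv'],1),round(r['confidence'],2),onz(p,r['uv'],{'clamp_tab':.05}.get(t,.044)))
E
```

```text
pics
0.1547 {'time_s': 0.0, 'q': array([-1.3813,  0.1815,  1.608 , -0.    ,  1.3538, -0.2063]), 'dq': array([ 0.0002, -0.0012, -0.0002, -0.0008, -0.0011, -0.0011]), 'joint_efforts': array([  0.0003, -44.4875, -35.1334,  -0.0003,   0.0089,  -0.    ]), 'eef_pos': array([ 0.2216, -0.5303,  0.4038]), 'eef_rot': array([-0.0009,  0.9805,  0.1966, -0.    ]), 'wrist_force': array([-0.002 ,  0.1517,  0.3591]), 'torque': array([-0.0028,  0.0516,  0.0311]), 'opening': 0.9965544956983414}
[[ 0.9227  0.3855 -0.0003  0.2216]
 [ 0.3855 -0.9227  0.0017 -0.5303]
 [ 0.0003 -0.0017 -1.      0.4038]
 [ 0.      0.      0.      1.    ]]
top ['camera_matrix', 'view', 'shot']
clamp_tab [314.5 194.8] 0.54 [0.633  0.1505 0.05  ]
clamp_knob [311.8 237.7] 0.84 [0.5343 0.1619 0.044 ]
clamp_knob [303.3 383.1] 0.82 [0.2155 0.1966 0.044 ]
clamp_knob [206.3 362.4] 0.79 [0.271  0.4037 0.044 ]
torch_mid [319.  159.3] 0.94 [0.7201 0.1355 0.044 ]
spare_knob [443.2 240.4] 0.83 [ 0.5115 -0.1344  0.044 ]
side ['camera_matrix', 'view', 'shot']
clamp_tab [363.1 246.5] 0.52 [0.6272 0.1469 0.05  ]
clamp_knob [320.8 245. ] 0.92 [0.5224 0.1749 0.044 ]
clamp_knob [229.7 211.9] 0.82 [0.2899 0.3847 0.044 ]
clamp_knob [209.1 315.4] 0.77 [ 0.2495 -0.099   0.044 ]
torch_mid [401.  252.6] 0.93 [0.7193 0.1177 0.044 ]
spare_knob [335.4 319.1] 0.86 [ 0.5138 -0.1392  0.044 ]
```

View pics/top1.png

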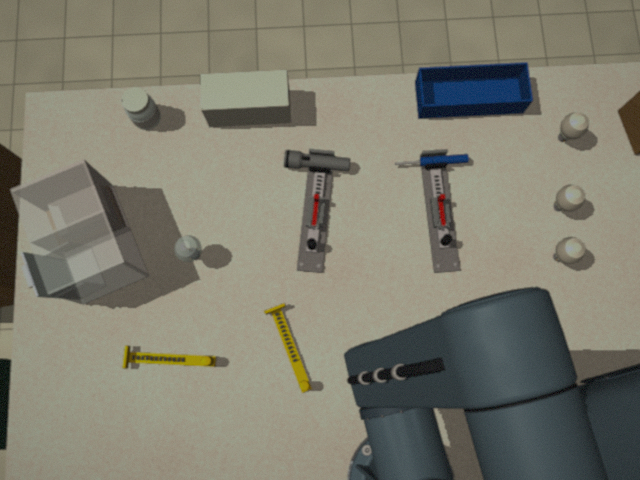

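View pics/side1.png

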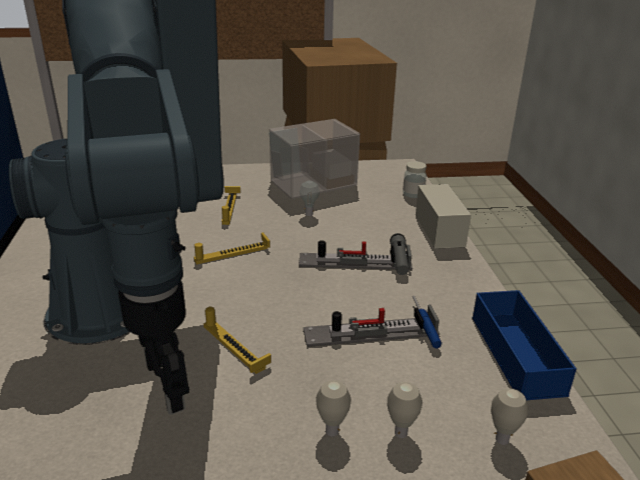

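The top view shows the torch holder with its knob near (312,240), the red lever at (315,205) and the torch at (318,160). The screwdriver holder is to the right, with its knob near (445,240). The yellow bars are look-alikes. Next I'll triangulate the points.

Run:
```python
from h import *
np.set_printoptions(precision=4,suppress=True)
P={n:cams.camera(n) for n in ['top','side']}
g={'clamp_tab':(315,195),'clamp_knob':(312,238),'torch_mid':(319,159),'spare_knob':(443,240)}
X={}
for t in g:
    a=min(landmark_of(P['top'],t),key=lambda r:np.hypot(*(np.array(r['uv'])-g[t])),default=None)
    gs={'clamp_tab':(363,246),'clamp_knob':(321,245),'torch_mid':(401,252),'spare_knob':(335,319)}[t]
    b=min(landmark_of(P['side'],t),key=lambda r:np.hypot(*(np.array(r['uv'])-gs)),default=None)
    if a is None or b is None: print(t,'miss');continue
    x,e=tri([ray(P['top'],a['uv']),ray(P['side'],b['uv'])]);X[t]=x;print(t,a['uv'],b['uv'],x,e)
for n in P:
    v=np.linalg.inv(np.array(P[n]['view']));print(n,v[:3,3],P[n]['camera_matrix'][0])
d=X['torch_mid']-X['clamp_knob'];print('yaw',np.degrees(np.arctan2(d[1],d[0])))
im=P['top']['color'][140:290,260:480,::-1];cv2.imwrite('pics/topz.png',cv2.resize(im,None,fx=3.6,fy=3.6,interpolation=cv2.INTER_CUBIC))
im=P['side']['color'][220:350,290:450,::-1];cv2.imwrite('pics/sidez.png',cv2.resize(im,None,fx=4.6,fy=4.6,interpolation=cv2.INTER_CUBIC))
```

```text
clamp_tab [319.5, 195.3] [365.8, 244.3] [0.6301 0.1391 0.0601] [0.001980300895019904, 0.0019803008950199322]
clamp_knob [310.8, 243.3] [321.7, 243.7] [0.5214 0.1647 0.0533] [0.0018939631441026608, 0.001893963144102894]
torch_mid [320.1, 160.2] [401.1, 253.5] [0.7233 0.1328 0.0318] [0.001013636156567454, 0.0010136361565673086]
spare_knob [445.3, 238.7] [337.6, 317.6] [ 0.5165 -0.139   0.047 ] [0.001975525625041199, 0.0019755256250412667]
top [0.2326 0.1516 1.3641] [598.9636   0.     327.1541]
side [ 0.3416 -1.1461  0.8116] [599.4648   0.     324.0241]
yaw -8.964170345603987
```

View pics/topz.png

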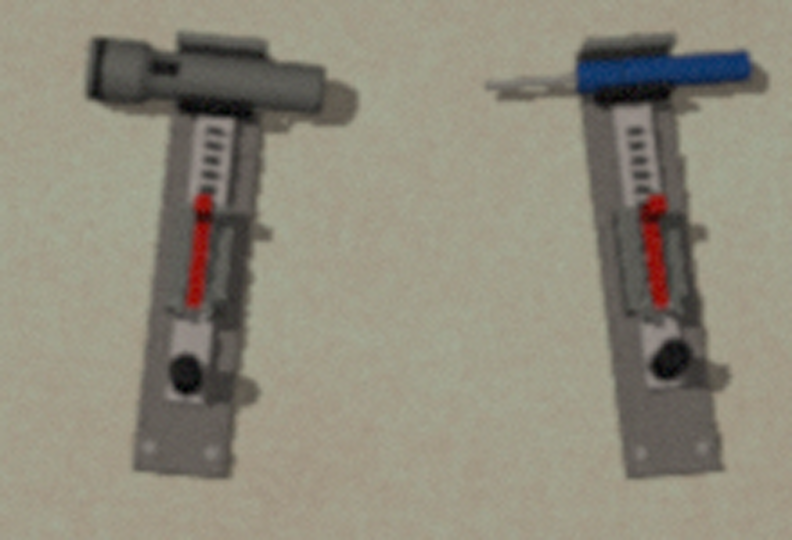

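View pics/sidez.png

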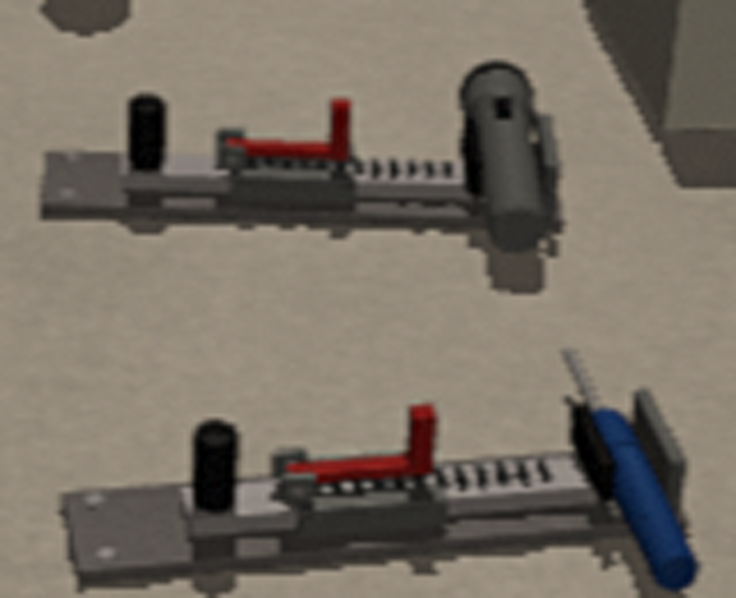

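Run:
```python
from h import *
np.set_printoptions(precision=4,suppress=True)
T=toolT()
P={n:cams.camera(n) for n in ['top']}
print(np.array(cams.camera('wrist')['tool_from_camera']))
p=P['top']
print('tabtop',onz(p,(316.7,196.4),.061),'knob',onz(p,(311.7,242.8),.05))
print('plate L',onz(p,(260+150/3.6,140+448/3.6),.01),'R',onz(p,(260+211/3.6,140+453/3.6),.01))
a=onz(p,(260+135/3.6,140+468/3.6),.01);b=onz(p,(260+172/3.6,140+110/3.6),.01);d=b-a;print('yaw',np.degrees(np.arctan2(d[1],d[0])))
for tgt in [(.56,.155,.36),(.60,.15,.36)]: print(T[:3,:3].T@(np.array(tgt)-T[:3,3]))
```

```text
[[-0.0006  0.9574  0.2886  0.0737]
 [ 1.      0.0005  0.0005 -0.0007]
 [ 0.0003  0.2886 -0.9574  0.0304]
 [ 0.      0.      0.      1.    ]]
tabtop [0.6256 0.1457 0.061 ] knob [0.5212 0.1626 0.05  ]
plate L [0.4804 0.1886 0.01  ] R [0.475  0.1499 0.01  ]
yaw -8.493355214334176
[ 0.5764 -0.5021  0.0447]
[ 0.6114 -0.4821  0.0447]
```

```bash
python3 -m handwheel '[{"offset":[0.05,-0.043,0.004],"spin":5,"grip":1},{"offset":[0.1,-0.087,0.008],"spin":10,"grip":1},{"offset":[0.145,-0.126,0.012],"spin":15,"grip":1},{"offset":[0.19,-0.165,0.016],"spin":20,"grip":1},{"offset":[0.235,-0.204,0.02],"spin":25,"grip":1},{"offset":[0.28,-0.243,0.024],"spin":31,"grip":1},{"offset":[0.325,-0.283,0.028],"spin":31,"grip":1},{"offset":[0.37,-0.323,0.032],"spin":31,"grip":1},{"offset":[0.415,-0.362,0.036],"spin":31,"grip":1},{"offset":[0.46,-0.401,0.04],"spin":31,"grip":1},{"offset":[0.505,-0.44,0.044],"spin":31,"grip":1},{"offset":[0.55,-0.479,0.045],"spin":31,"grip":1},{"offset":[0.576,-0.502,0.045],"spin":31,"grip":1},{"offset":[0.576,-0.502,0.045],"spin":31,"grip":1},{"offset":[0.576,-0.502,0.045],"spin":31,"grip":1},{"offset":[0.576,-0.502,0.045],"spin":31,"grip":1}]'
python3 - <<'E'
from h import *
np.set_printoptions(precision=4,suppress=True)
T=toolT();print(T)
p=shot('wrist','w1.png')
for t,z in [('clamp_tab',.05),('clamp_knob',.044),('torch_mid',.03)]:
  for r in landmark_of(p,t): print(t,r['uv'],r['confidence'],onz(p,r['uv'],z,T))
E
```

```text
time_s: 3.1
eef_pos: [0.5594, 0.1536, 0.3597]
eef_rot: [0.0, 0.997, -0.073, -0.0]
wrist_force: [-0.4, 0.2, -0.0]
opening: 1.003
[[ 0.9893 -0.1462 -0.0002  0.5594]
 [-0.1462 -0.9893 -0.0002  0.1536]
 [-0.0001  0.0003 -1.      0.3597]
 [ 0.      0.      0.      1.    ]]
clamp_tab [310.9, 134.2] 0.68 [0.63   0.1488 0.05  ]
clamp_knob [309.5, 275.7] 0.83 [0.5264 0.1659 0.044 ]
```

View pics/w1.png

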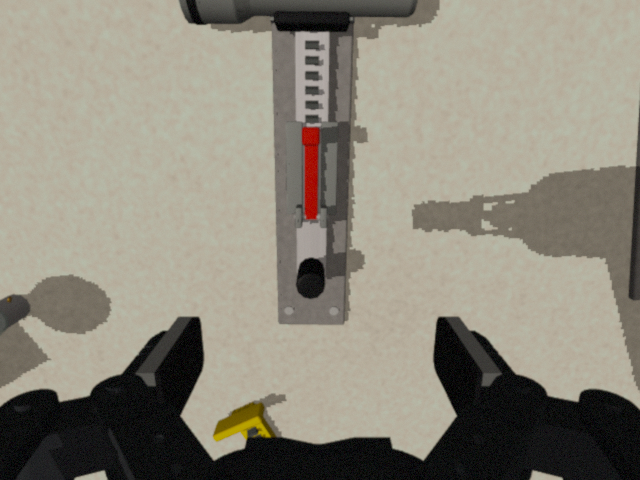

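The wrist view shows the holder upright in the image, so the tool is aligned with it. The tab top is at (311,136) and the knob top at (311,268). I'll compute positions from these.

Run:
```python
from h import *
np.set_printoptions(precision=4,suppress=True)
T=toolT();p=cams.camera('wrist')
Q={}
for n,uv,z in [('tab',(311,136),.061),('knob',(311,269),.058),('plate top mid',(313.5,20),.01),('plate bot mid',(312,320),.01),('hinge',(311,214),.033)]:
    x=onz(p,uv,z,T);l=T[:3,:3].T@(x-T[:3,3]);Q[n]=l;print(n,x,'tool',l)
p2=cams.camera('top');p3=cams.camera('side')
print(np.array(p2['view'])[0,:1])
```

```text
tab [0.6292 0.1492 0.061 ] tool [ 0.0695 -0.0054  0.2989]
knob [0.5368 0.1634 0.058 ] tool [-0.024  -0.006   0.3019]
plate top mid [0.7078 0.1362 0.01  ] tool [ 0.1492 -0.0041  0.3499]
plate bot mid [0.4719 0.1733 0.01  ] tool [-0.0896 -0.0064  0.3499]
hinge [0.5722 0.1584 0.033 ] tool [ 0.0117 -0.0063  0.3269]
[-0.057]
```

Run:
```python
from h import *
T=toolT();p=cams.camera('wrist')
for uv,z in [((311,283),.058),((311,136),.061)]:
    x=onz(p,uv,z,T);print(x,T[:3,:3].T@(x-T[:3,3]))
im=p['color'][110:310,250:370,::-1];cv2.imwrite('pics/w1z.png',cv2.resize(im,None,fx=3,fy=3,interpolation=cv2.INTER_NEAREST))
```

```text
[0.526035   0.16544538 0.058     ] [-0.03490118 -0.00609742  0.30183304]
[0.62927291 0.14960243 0.061     ] [ 0.06954372 -0.00543031  0.29885256]
```

View pics/w1z.png

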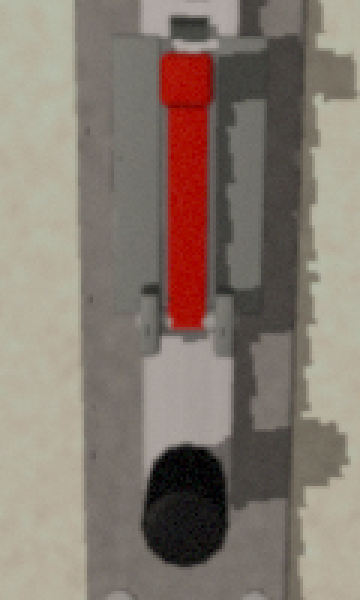

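```bash
python3 -m handwheel '[{"offset":[0.045,-0.003,0.02],"spin":0,"grip":0.6},{"offset":[0.0695,-0.005,0.05],"spin":0,"grip":0.5},{"offset":[0.0695,-0.005,0.09],"spin":0,"grip":0.45},{"offset":[0.0695,-0.005,0.105],"spin":0,"grip":0.45},{"offset":[0.0695,-0.005,0.105],"spin":0,"grip":0.45},{"offset":[0.0695,-0.005,0.105],"spin":0,"grip":0.45}]'
python3 - <<'E'
from h import *
shot('wrist','w2.png');shot('side','s2.png')
E
```

```text
time_s: 4.25
eef_pos: [0.6297, 0.1498, 0.2566]
eef_rot: [-0.0, 0.997, -0.072, 0.001]
wrist_force: [-0.9, 0.1, -0.1]
opening: 0.448
```

View pics/w2.png

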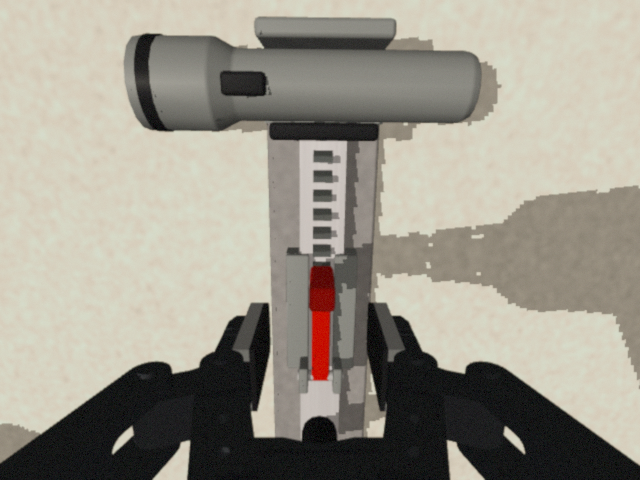

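View pics/s2.png

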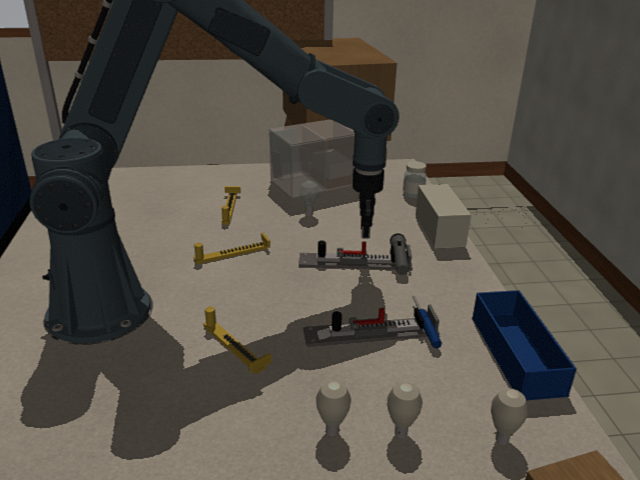

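Run:
```python
from h import *
T=toolT();p=cams.camera('wrist')
for uv,z in [((322,285),.061),((322,297),.061),((322,310),.061)]:
    x=onz(p,uv,z,T);print(x,T[:3,:3].T@(x-T[:3,3]))
im=p['color'][230:390,270:380,::-1];cv2.imwrite('pics/w2z.png',cv2.resize(im,None,fx=3.6,fy=3.6,interpolation=cv2.INTER_NEAREST))
```

```text
[0.6366308  0.14789959 0.061     ] [0.00636586 0.00098363 0.19591171]
[0.63082795 0.14873463 0.061     ] [0.00050329 0.00099621 0.19589183]
[0.62441698 0.14965719 0.061     ] [-0.00597367  0.0010101   0.19586987]
```

View pics/w2z.png

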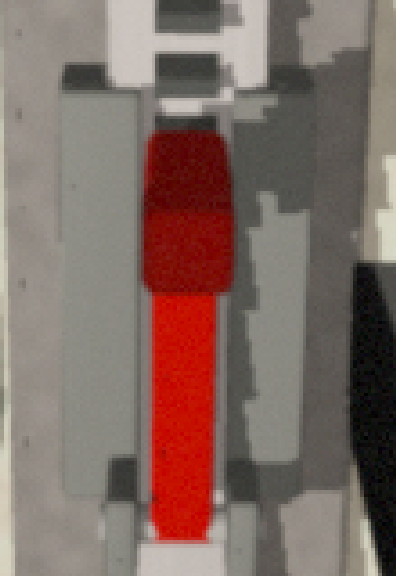

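Top face of the tab spans rows 288–311, which works out at about 12 mm and sits within 1 mm of the tool axis. I'll descend and pinch.

```bash
python3 -m handwheel '[{"offset":[-0.001,0.001,0.03],"spin":0,"grip":0.45},{"offset":[-0.001,0.001,0.05],"spin":0,"grip":0.45},{"offset":[-0.001,0.001,0.05],"spin":0,"grip":0.3},{"offset":[-0.001,0.001,0.05],"spin":0,"grip":0},{"offset":[-0.001,0.001,0.05],"spin":0,"grip":0},{"offset":[-0.001,0.001,0.05],"spin":0,"grip":0},{"offset":[-0.001,0.001,0.05],"spin":0,"grip":0}]'
python3 - <<'E'
from h import *
shot('wrist','w3.png');print(ctrl.get_obs()['opening'])
# arc offsets
for f in np.arange(.1,1.05,.1):
    c,s=np.cos(f),np.sin(f);print(round(f,2),round(60*c-20*s-60,1),round(60*s+20*c-20,1))
E
```

```text
time_s: 5.28
eef_pos: [0.6282, 0.1487, 0.2052]
eef_rot: [0.0, 0.997, -0.073, 0.0]
wrist_force: [-0.4, -2.0, 0.8]
opening: 0.126
0.12646950329472828
0.1 -2.3 5.9
0.2 -5.2 11.5
0.3 -8.6 16.8
0.4 -12.5 21.8
0.5 -16.9 26.3
0.6 -21.8 30.4
0.7 -27.0 33.9
0.8 -32.5 37.0
0.9 -38.4 39.4
1.0 -44.4 41.3
```

View pics/w3.png

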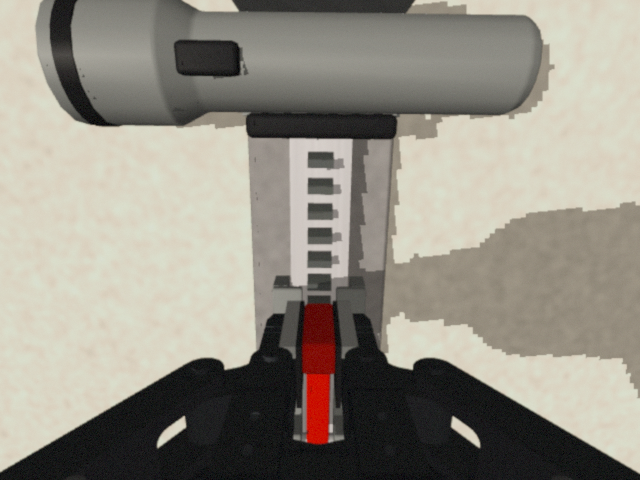

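The tab is pinched between the pads, with an opening of about 11 mm. Now I'll lead it along the arc.

```bash
python3 -m handwheel '[{"offset":[-0.0023,0,-0.0059],"spin":0,"grip":0},{"offset":[-0.0052,0,-0.0115],"spin":0,"grip":0},{"offset":[-0.0086,0,-0.0168],"spin":0,"grip":0},{"offset":[-0.0125,0,-0.0218],"spin":0,"grip":0},{"offset":[-0.0169,0,-0.0263],"spin":0,"grip":0},{"offset":[-0.0218,0,-0.0304],"spin":0,"grip":0},{"offset":[-0.027,0,-0.0339],"spin":0,"grip":0},{"offset":[-0.0325,0,-0.037],"spin":0,"grip":0},{"offset":[-0.0384,0,-0.0394],"spin":0,"grip":0},{"offset":[-0.0384,0,-0.0394],"spin":0,"grip":0},{"offset":[-0.0384,0,-0.0394],"spin":0,"grip":0}]'
python3 - <<'E'
from h import *
shot('wrist','w4.png')
p=cams.camera('side');im=p['color'][200:300,280:440,::-1];cv2.imwrite('pics/s4.png',cv2.resize(im,None,fx=4.6,fy=4.6,interpolation=cv2.INTER_CUBIC))
E
```

```text
time_s: 6.7
eef_pos: [0.5901, 0.1544, 0.2446]
eef_rot: [-0.0, 0.997, -0.073, 0.0]
wrist_force: [3.9, -0.1, -5.3]
opening: 0.128
```

View pics/w4.png

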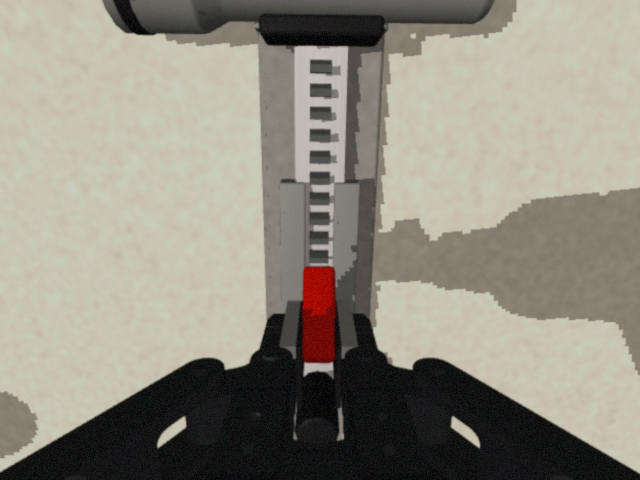

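View pics/s4.png

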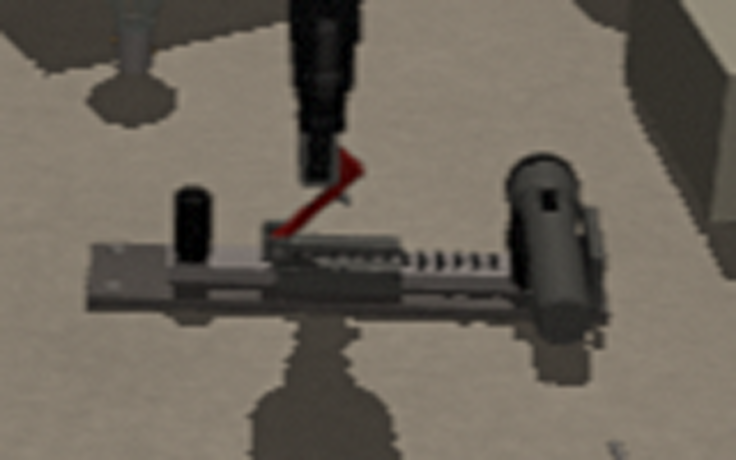

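The lever is up at about 45° and the bar is still clamped. I'll release, rise and move above the knob.

```bash
python3 -m handwheel '[{"offset":[0,0,0],"spin":0,"grip":0.3},{"offset":[0,0,0],"spin":0,"grip":0.5},{"offset":[0,0,0],"spin":0,"grip":0.5},{"offset":[0,0,-0.03],"spin":0,"grip":0.5},{"offset":[0,0,-0.06],"spin":0,"grip":0.5},{"offset":[-0.035,0,-0.06],"spin":0,"grip":0.55},{"offset":[-0.067,-0.001,-0.05],"spin":0,"grip":0.55},{"offset":[-0.067,-0.001,-0.04],"spin":0,"grip":0.55},{"offset":[-0.067,-0.001,-0.04],"spin":0,"grip":0.55},{"offset":[-0.067,-0.001,-0.04],"spin":0,"grip":0.55}]'
python3 - <<'E'
from h import *
T=toolT();p=shot('wrist','w5.png')
for r in landmark_of(p,'clamp_knob'): print(r['uv'],r['confidence'],T[:3,:3].T@(onz(p,r['uv'],.044,T)-T[:3,3]))
for uv in [(320,360),(320,400),(320,440)]: print(uv,T[:3,:3].T@(onz(p,uv,.058,T)-T[:3,3]))
p=cams.camera('side');im=p['color'][200:300,280:440,::-1];cv2.imwrite('pics/s5.png',cv2.resize(im,None,fx=4.6,fy=4.6,interpolation=cv2.INTER_CUBIC))
E
```

```text
time_s: 8.05
eef_pos: [0.5248, 0.1648, 0.2845]
eef_rot: [-0.0, 0.997, -0.073, 0.0]
wrist_force: [0.8, -0.3, 0.2]
opening: 0.548
[317.4, 271.1] 0.72 [-0.00320211 -0.00119936  0.24046122]
(320, 360) [-0.05172464  0.00024943  0.22641631]
(320, 400) [-0.07853196  0.0002684   0.22639165]
(320, 440) [-0.10725403  0.00028872  0.22636522]
```

View pics/w5.png

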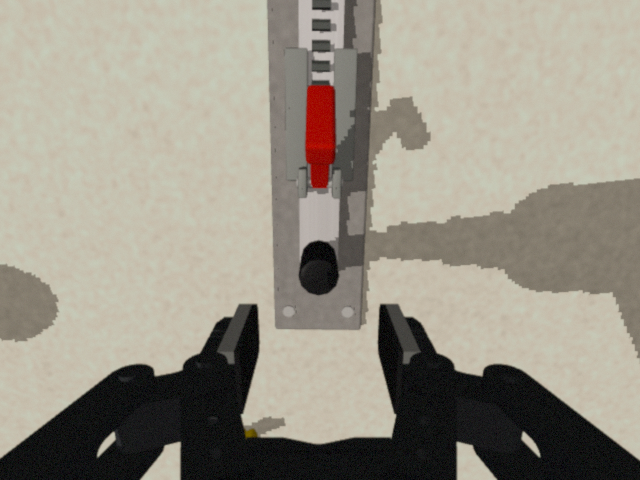

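View pics/s5.png

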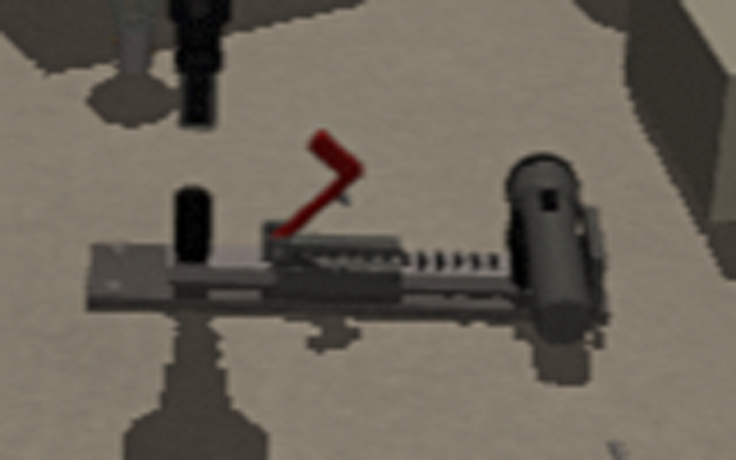

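Run:
```python
from h import *
T=toolT();p=cams.camera('wrist')
for uv in [(319,260),(319,276),(319,293)]: print(uv,T[:3,:3].T@(onz(p,uv,.058,T)-T[:3,3]))
```

```text
(319, 260) [ 0.00809028 -0.0003171   0.22643051]
(319, 276) [-0.00085077 -0.0003173   0.22642405]
(319, 293) [-0.01059824 -0.00031752  0.22641701]
```

The knob top is within 1 mm of the tool axis. I'll descend and grip it.

```bash
python3 -m handwheel '[{"offset":[-0.001,0,0.04],"spin":0,"grip":0.55},{"offset":[-0.001,0,0.082],"spin":0,"grip":0.55},{"offset":[-0.001,0,0.082],"spin":0,"grip":0.4},{"offset":[-0.001,0,0.082],"spin":0,"grip":0},{"offset":[-0.001,0,0.082],"spin":0,"grip":0},{"offset":[-0.001,0,0.082],"spin":0,"grip":0},{"offset":[-0.001,0,0.082],"spin":0,"grip":0}]'
python3 - <<'E'
from h import *
shot('wrist','w6.png')
p=cams.camera('side');im=p['color'][200:300,280:440,::-1];cv2.imwrite('pics/s6.png',cv2.resize(im,None,fx=4.6,fy=4.6,interpolation=cv2.INTER_CUBIC))
E
```

```text
time_s: 9.12
eef_pos: [0.5231, 0.1652, 0.2029]
eef_rot: [-0.0, 0.997, -0.073, 0.001]
wrist_force: [0.0, 0.2, 3.4]
opening: 0.239
```

View pics/s6.png

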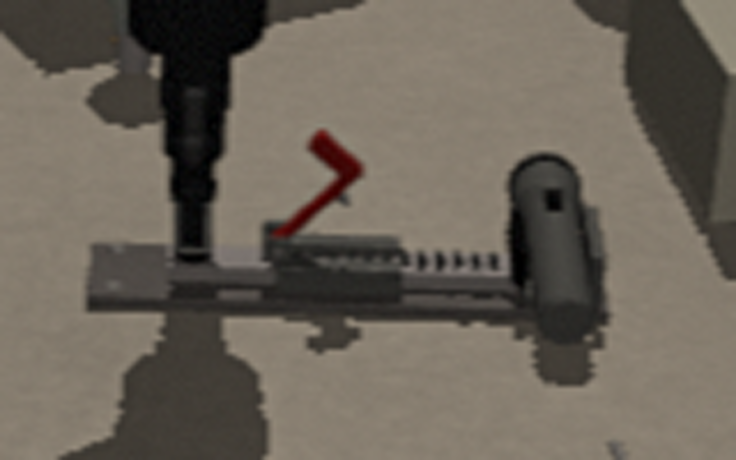

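```bash
python3 -m handwheel '[{"offset":[-0.003,0,0],"spin":0,"grip":0},{"offset":[-0.008,0,0],"spin":0,"grip":0},{"offset":[-0.014,0,0],"spin":0,"grip":0},{"offset":[-0.02,0,0],"spin":0,"grip":0},{"offset":[-0.026,0,0],"spin":0,"grip":0},{"offset":[-0.032,0,0],"spin":0,"grip":0},{"offset":[-0.038,0,0],"spin":0,"grip":0},{"offset":[-0.044,0,0],"spin":0,"grip":0},{"offset":[-0.049,0,0],"spin":0,"grip":0},{"offset":[-0.053,0,0],"spin":0,"grip":0},{"offset":[-0.056,0,0],"spin":0,"grip":0},{"offset":[-0.056,0,0],"spin":0,"grip":0},{"offset":[-0.056,0,0],"spin":0,"grip":0}]'
python3 - <<'E'
from h import *
shot('wrist','w7.png')
p=cams.camera('side');im=p['color'][200:300,280:440,::-1];cv2.imwrite('pics/s7.png',cv2.resize(im,None,fx=4.6,fy=4.6,interpolation=cv2.INTER_CUBIC))
E
```

```text
time_s: 10.85
eef_pos: [0.4677, 0.1733, 0.2028]
eef_rot: [-0.0, 0.997, -0.073, 0.001]
wrist_force: [2.7, 0.3, 6.2]
opening: 0.24
```

View pics/s7.png

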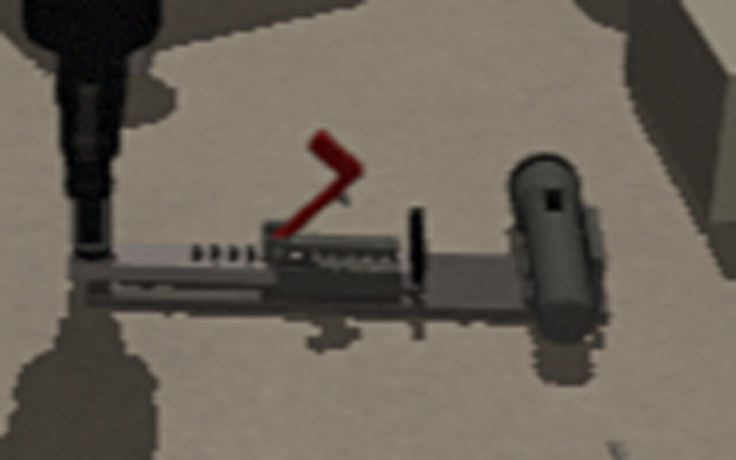

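View pics/w7.png

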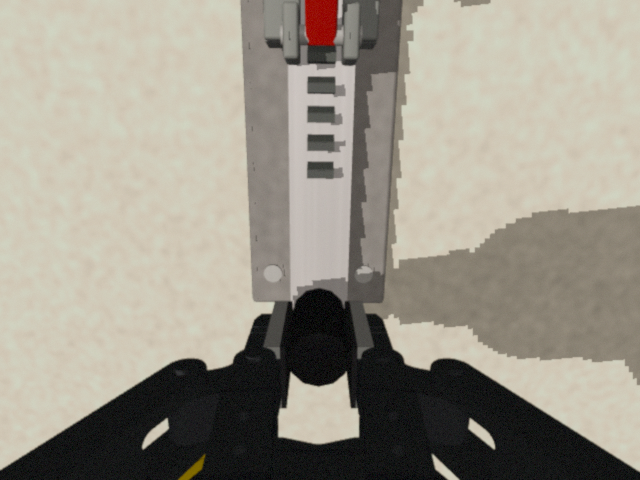

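The bar is back about 56 mm, with the jaw plate almost at the guide and the torch still in its cradle. I'll release and retreat upward.

```bash
python3 -m handwheel '[{"offset":[0,0,0],"spin":0,"grip":0.3},{"offset":[0,0,0],"spin":0,"grip":0.45},{"offset":[0,0,0],"spin":0,"grip":0.55},{"offset":[0,0,0],"spin":0,"grip":0.55},{"offset":[0,0,-0.02],"spin":0,"grip":0.55},{"offset":[0,0,-0.05],"spin":0,"grip":0.55},{"offset":[0,0,-0.1],"spin":0,"grip":0.55},{"offset":[0,0,-0.15],"spin":0,"grip":0.55},{"offset":[0,0,-0.15],"spin":0,"grip":0.55},{"offset":[0,0,-0.15],"spin":0,"grip":0.55},{"offset":[0,0,-0.15],"spin":0,"grip":0.55}]'
python3 - <<'E'
from h import *
shot('wrist','w8.png')
p=cams.camera('side');im=p['color'][200:360,280:460,::-1];cv2.imwrite('pics/s8.png',cv2.resize(im,None,fx=3.7,fy=3.7,interpolation=cv2.INTER_CUBIC))
E
```

```text
time_s: 12.32
eef_pos: [0.4668, 0.1731, 0.3504]
eef_rot: [0.0, 0.997, -0.073, -0.002]
wrist_force: [-0.2, -0.6, 0.2]
opening: 0.554
```

View pics/s8.png

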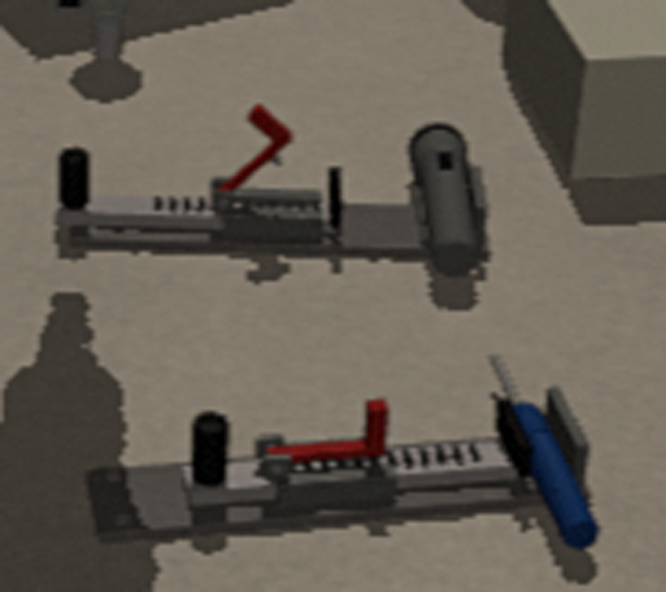

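View pics/w8.png

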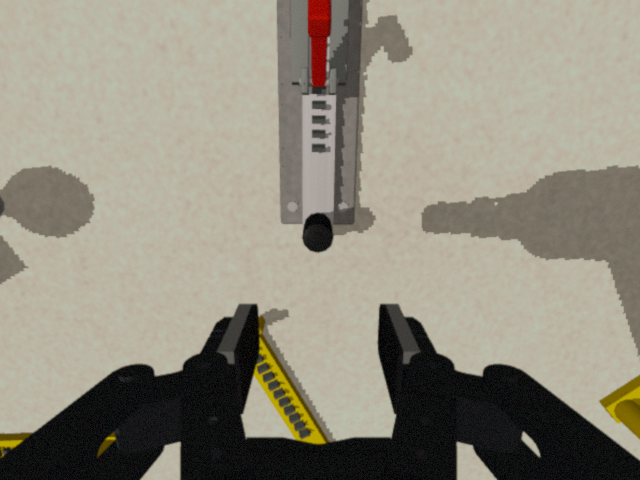

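The bar is back and the lever is up. The torch is in its cradle, the other holder is unchanged, and the gripper is clear of everything.

Run:
```python
from bench import ctrl
print(ctrl.hand_in())
```

```text
the job is handed in; nothing more can be done
None
```

The torch holder is open and the job is handed in, at about 12.5 s on the robot's clock.

I pinched the red tab and led it up its arc; in the side picture the lever stands at roughly 45° and stayed there when released. I then pulled the bar back by its black knob about 56 of its 60 mm, let go and moved straight up.

**Last pictures:** The black jaw plate stands a few mm short of the guide. The torch is still in its cradle, and the screwdriver holder and the yellow look-alikes look untouched. The wrist force was near zero with the gripper clear, and no reading between moves was above about 7 N.

**Disagreements:** The first two-camera fix put the tab and knob 3–10 mm above their given heights. I used the given heights with the wrist camera instead. The lever swung a little less than the 0.9 rad I commanded, by eye about 0.75 rad. That is well past the 0.15 rad needed to clear the teeth.

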